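# Find the gear housing that rattles

### The job

One of the three closed gear housings on the bench has a steel ball loose inside. Pick the housings up and shake them to find it, and shake that one in the gripper so that it rattles, even if you could guess it, before you set it down lid up in the middle of the plywood repair tray; the white bracket left in the tray must first be put on the bare bench. Leave the other two housings standing lid up on the bench clear of the tray, drop none of them, and leave the phone, the spool and the screwdriver alone.

Things in the scene. Friction and masses are not known exactly. Their poses are not given: they have to be found in the camera images.
- housing_1_center (a point): Centre of a closed grey plastic gear housing, a block 110 mm long (its x), 64 mm wide (its y), 48 mm tall, about 0.4 kg, standing lid up (its z up): on the lid four screws and a raised panel 90 x 44 x 5 mm; its sides are 43 mm tall. A brass bush on one end (-x). The point is 24 mm up; grip it across the 64 mm, 5 to 12 mm above the point. The three look and weigh alike; which one rattles changes from run to run.
- housing_2_center (a point): Centre of the second housing, same as housing_1_center outside. Inside, two of the three hold a snug gear; the third has a 36 mm, 190 g steel ball rolling freely in a chamber 98 x 56 x 38 mm, so 62 mm of play along x and 20 mm along y; it knocks on the walls when shaken.
- housing_3_center (a point): Centre of the third housing, same as the others outside. Tilted 0.35 rad about its y, the loose ball rolls to the low end in about 0.4 s and knocks there; levelled gently it stays there (levelled fast it rolls back): the level moment about y then differs by some 0.11 N m between the ends. To and fro along x it knocks too. Grip firmly: it can pitch in the fingers. All start on a cork mat 2 mm thick (x, y within 0.2 rad of the world's).
- tray_floor (a point): Middle of the inner floor of a low plywood tray fixed to the bench: outside 165 mm (its x) by 140 mm (its y), walls 4 mm thick whose rim stands 6 mm above this floor point; the floor is 4 mm above the bench. z up.
- bracket_center (a point): A white printed bracket lying in the tray at the start: a flat foot 64 x 40 x 6 mm with an upright web on it, 44 mm long (its x), 14 mm thick (its y), rising to 40 mm above the underside; 60 g. The point is in the web, 20 mm above the underside of the foot. Grip it across the web's 14 mm.
- phone_center (a point): Bystander: a black phone, 146 (its x) x 71 x 8 mm, lying flat; the point is its centre.
- spool_center (a point): Bystander: a filament spool lying flat, 120 mm across and 50 mm tall; the point is its centre.
- screwdriver_center (a point): Bystander: a screwdriver lying along its own x; the point is the middle of its length, on its underside. The bench around x 0.66 to 0.73, y 0.03 to 0.13 is bare at the start.
Not all that is in view belongs to the job. What is shaped like the part that bears housing_2_center but green or pink is not meant.

How it is judged:
By the outcome, as a careful person would: the job done as asked, in the order asked, and still so for the second after the job is handed in, with the robot touching nothing.
It also fails if it takes over 72 s, if anything falls off the work surface, if the arm or the gripper's body presses on something with over 40 N, if the wrist force passes 120 N, or if a joint passes its speed limit or range.

### The arm

A 6-joint arm with a two-finger parallel gripper is mounted at the origin on the work surface. World frame = base frame: x ahead of the robot, y to its left, z up, the work surface at z = 0. Lengths are in m, angles in degrees, forces in N, time in s.
With the tool pointing down it reaches from about 0.325 to 0.85 m from the base axis. Payload 4.4 kg.
Tool frame: the origin (TCP) lies midway between the tips of the shut fingers; the grasp point (between the pads) lies 19 mm behind it; x points along the fingers, y is the direction in which the jaws open and shut, and the axes are right-handed (so a half turn about x gives the same grasp; the last joint's range is limited). The gripper opens to 94 mm and grips with 3 to 60 N. Pads are 16 mm wide; open, the fingers measure 119 mm over their backs; the gripper's body (75 mm by 177 mm) begins 78 mm behind the grasp point.
Start: joints at [-74.972, 11.837, 88.321, -0, 79.842, -8.623], TCP at [0.231, -0.527, 0.205] pointing down, gripper open.
Joint ranges: [-156.59, 156.59], [-49.26, 127.26], [12.9, 141.05], [-63.56, 243.56], [4.71, 150.69], [-161.64, 161.64]. Speed limits (degrees/s): [159.86, 159.86, 180, 180, 180, 180].

### API

Orientations are given as a 3x3 rotation matrix whose columns are the frame's x, y, z axes.
In Python, from bench import status, vision, arm gives the robot as it stands.
- The arm moves only by the shell command python3 -m jog 'ROWS' [FORCE]. ROWS is JSON, a list of rows, each a list of 3 entries, a list of its own where there are three numbers: the turn, a rotation vector about the tool's x, y, z in degrees, then the shift along the tool's x, y, z in mm, then the opening in per cent of the stroke, from 0 (shut) to 100 (fully open). In form: [[[ax, ay, az], [dx, dy, dz], claw], ...]. A call has 1 to 20 rows; each row shifts and turns the commanded pose from where the row before left it, along the tool's axes as they then stand; what a row does not reach is not made up. A row lasts 1/10 s, in which the tool goes at most 50 mm and 8.59 degrees, less where a joint would pass 70% of its speed; a pose out of reach is approached as far as the arm can. A call with a gripper value outside its range is refused whole. The fingers move at their own pace and stop on an object; FORCE is the grip in N (left out, the last holds). Time passes only in rows, so rows that do not move let the fingers close. It gives the time, the measured TCP pose, the force and the opening at its end, in the units of the state.
- status.read_state(): the state, without advancing time (a new reading comes with each control period).
- vision.get_image(name): name is "scene" or "side" or "wrist"; returns (picture, depth): 400x640x3 uint8, red, green, blue; 400x640 float32, m along the optical axis (not along the pixel's ray), 0 where there is no reading.
- vision.camera_params(name): a dict with "intrinsics" (3x3 intrinsics, pixels), "R" (3x3) and "t" (3): a world point X has camera coordinates R X + t. Camera axes: x right, y down, z forward; pixel columns grow to the right and rows downward; lengths in m; the calibration is good to about 2 mm. A picture is of the moment at which its call begins: read the wrist's pose just before it. camera_params takes no time and is no camera call; for the wrist camera it gives the pose at the moment of the call.
- arm.finish_job(): hands the job in, once; it reports no verdict.
The state is a dict: "time": time; "joint_pos": joint angles; "qvel": joint speeds; "joint_efforts": joint torques, N m; "tcp_pos": TCP position; "orientation": TCP orientation; "wrist_force": force on the tool from outside, world axes, zero at the start; "ft_torque": the same for the moment, N m; "grip_width": finger opening in m.
Only numpy, scipy, OpenCV 4.12 (cv2) and the standard library are available. Lean on these libraries where they do the work, as an engineer would, in place of code of your own. Each camera call takes 0.05 s, during which the arm holds its last target.

## Working session

There is one attempt and no reset: what is moved stays moved. The work goes in short steps, Python scripts to look and compute and a shell command to move; the robot and the scene stay as the last step left them, time stands still between calls to the robot, and variables do not carry over. Pictures are saved under pics/ and viewed, and the job is handed in when it is done.

```bash
ls; mkdir -p pics
python3 - <<'E'
from bench import status, vision
import cv2, json
s=status.read_state(); print(s)
for n in ("scene","side","wrist"):
    p,d=vision.get_image(n); cv2.imwrite(f"pics/{n}0.png",p[:,:,::-1])
    import numpy as np; np.save(f"pics/{n}0_d.npy",d)
    c=vision.camera_params(n); np.savez(f"pics/{n}0_c.npz",**{k:np.array(v) for k,v in c.items()})
    print(n,c)
E
```

```text
pics
{'time': 0.0, 'joint_pos': array([-7.49707911e+01,  1.18844830e+01,  8.84035289e+01,  1.80828712e-03,
        7.98392893e+01, -8.62514486e+00]), 'qvel': array([-0.00068505, -0.02313972, -0.00544904, -0.01386455, -0.05287303,
        0.08564738]), 'joint_efforts': array([ 1.81059291e-03, -3.70872724e+01, -2.81414831e+01,  6.98317587e-02,
        3.60851793e-02, -1.67258804e-04]), 'tcp_pos': array([ 0.23047396, -0.52593012,  0.20429899]), 'orientation': array([[-5.46140860e-04,  4.01212432e-01, -9.15984872e-01],
       [ 2.15387737e-03, -9.15982412e-01, -4.01212638e-01],
       [-9.99997531e-01, -2.19203771e-03, -3.63906957e-04]]), 'wrist_force': array([-0.6214094 , -0.08540212, -0.26916488]), 'ft_torque': array([ 0.0111337 , -0.02449573, -0.00062062]), 'grip_width': 0.0938575144769863}
scene {'intrinsics': array([[430.72321398,   0.        , 317.92944973],
       [  0.        , 430.72321398, 192.90312272],
       [  0.        ,   0.        ,   1.        ]]), 'R': array([[-0.22630894,  0.97392865, -0.01572425],
       [ 0.82175247,  0.18223109, -0.53992103],
       [-0.52297911, -0.13511039, -0.84156879]]), 't': array([ 0.24462863, -0.3909207 ,  1.72672049])}
side {'intrinsics': array([[416.91402974,   0.        , 311.96943443],
       [  0.        , 416.91402974, 199.82580366],
       [  0.        ,   0.        ,   1.        ]]), 'R': array([[-0.99534742, -0.09537814, -0.01365768],
       [-0.05897993,  0.71522422, -0.69640195],
       [ 0.07618983, -0.69235636, -0.71752198]]), 't': array([0.52548783, 0.16520532, 1.16596695])}
wrist {'intrinsics': array([[360.64880881,   0.        , 317.3196184 ],
       [  0.        , 360.64880881, 202.15330642],
       [  0.        ,   0.        ,   1.        ]]), 'R': array([[ 0.40159152, -0.91581757, -0.00155785],
       [-0.88361695, -0.38791734,  0.26218548],
       [-0.24071839, -0.10391492, -0.96501624]]), 't': array([-0.57437656, -0.02672843,  0.3908412 ])}
```

View pics/scene0.png

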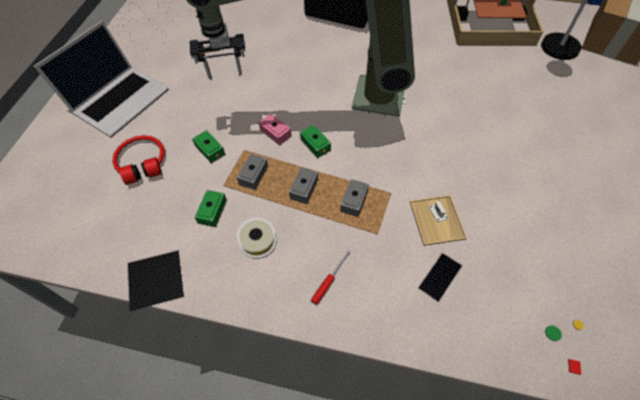

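View pics/side0.png

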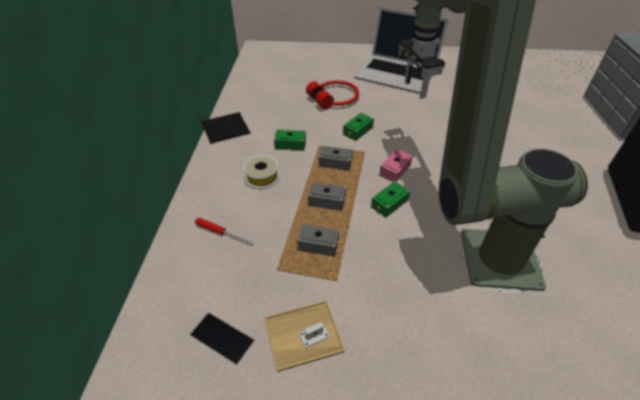

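View pics/wrist0.png

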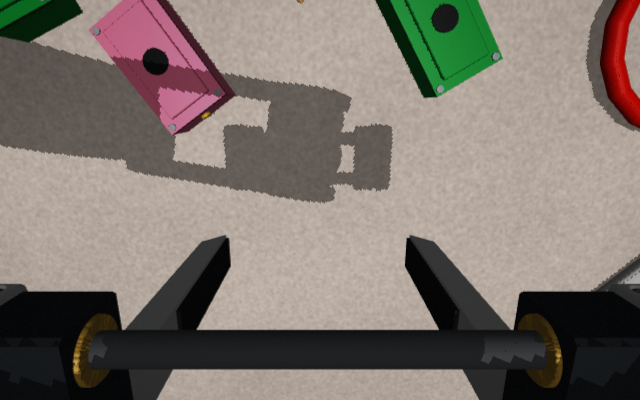

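The grey housings are in scene at (252,170), (303,185) and (354,197), on cork. The green ones at (209,145), (315,140) and (210,208) and the pink one at (275,128) are decoys. The tray is at (437,220) with the white bracket at (438,211). The open box at (495,20) is not the tray. The phone is at (440,277); the tablet at (155,280) is a lookalike.

```bash
cat > h.py <<'E'
import numpy as np, cv2
def load(n):
    p=cv2.imread(f"pics/{n}.png"); d=np.load(f"pics/{n}_d.npy"); c=np.load(f"pics/{n}_c.npz"); return p,d,c
def cloud(d,c):
    K=c["intrinsics"];v,u=np.indices(d.shape)
    C=np.stack([(u-K[0,2])/K[0,0]*d,(v-K[1,2])/K[1,1]*d,d],-1)
    return (C-c["t"])@c["R"]   # R^T(C-t)
def comps(m,amin=30):
    n,l,s,cc=cv2.connectedComponentsWithStats(m.astype(np.uint8))
    return [(l==i,s[i],cc[i]) for i in range(1,n) if s[i][4]>=amin]
def rect(P):
    r=cv2.minAreaRect((P[:,:2]*1000).astype(np.float32)); (cx,cy),(w,h),a=r
    if w<h: a+=90; w,h=h,w
    return round(cx,1),round(cy,1),round(w,1),round(h,1),round((a+90)%180-90,1)
E
python3 - <<'E'
from h import *
for n in("scene0","side0"):
    p,d,c=load(n);W=cloud(d,c);hsv=cv2.cvtColor(p,cv2.COLOR_BGR2HSV)
    print(n)
    ok=(d>0)&(W[...,0]>0.2)&(W[...,0]<.95)&(abs(W[...,1])<.7)
    for lo,hi in((.012,.3),):
      m=ok&(W[...,2]>lo)&(W[...,2]<hi)
      for mm,s,cc in comps(m,25):
        P=W[mm];t=P[P[:,2]>np.percentile(P[:,2],90)-.012]
        print(cc.round(),s[4],"z",np.percentile(P[:,2],[5,50,95]).round(3),"top",rect(t),"col",np.median(hsv[mm],0))
    m=ok&(W[...,2]<.02)
    # tray colour
    m2=m&(hsv[...,0]>12)&(hsv[...,0]<28)&(hsv[...,1]>70)
    for mm,s,cc in comps(m2,300): print("tan",cc.round(),s[4],rect(W[mm]),np.median(W[mm][:,2]))
    m2=m&(hsv[...,2]<50)
    for mm,s,cc in comps(m2,100): print("dark",cc.round(),s[4],rect(W[mm]),np.median(W[mm][:,2]))
    m2=m&(abs(hsv[...,0].astype(int)-90)>80)&(hsv[...,1]>150)
    for mm,s,cc in comps(m2,20): print("red",cc.round(),s[4],rect(W[mm]),np.median(W[mm][:,2]))
    for k,(u,v) in {"scene0":{"a":(400,160),"t":(437,225)},"side0":{"t":(290,345)}}[n].items(): print(k,W[v,u])
# crop
p=cv2.imread("pics/scene0.png"); cv2.imwrite("pics/crop0.png",cv2.resize(p[110:310,190:480],None,fx=2.7,fy=2.7,interpolation=2))
p=cv2.imread("pics/side0.png"); cv2.imwrite("pics/crop1.png",cv2.resize(p[130:380,180:400],None,fx=2.4,fy=2.4,interpolation=2))
E
```

```text
scene0
[238.  65.] 69 z [0.213 0.251 0.287] top (217.6, -476.4, 18.5, 9.0, 66.0) col [13. 17. 87.]
[207.  69.] 85 z [0.212 0.25  0.288] top (258.3, -574.6, 12.0, 8.7, -62.9) col [15. 18. 77.]
[391.  83.] 460 z [0.232 0.269 0.297] top (211.1, 43.7, 109.0, 10.3, -76.5) col [71.5 61.  22. ]
[274. 128.] 558 z [0.018 0.044 0.052] top (277.1, -353.7, 114.4, 66.3, 59.1) col [171. 112. 149.]
[315. 140.] 580 z [0.019 0.045 0.052] top (301.1, -193.0, 114.8, 67.0, 47.8) col [ 66. 171. 116.]
[208. 145.] 563 z [0.018 0.045 0.052] top (407.6, -569.0, 115.7, 65.0, 54.3) col [ 66. 170. 119.]
[252. 170.] 664 z [0.018 0.046 0.053] top (482.7, -375.0, 115.6, 67.5, -6.9) col [ 30.  10. 101.]
[157. 169.] 63 z [0.022 0.044 0.066] top (555.2, -693.7, 19.4, 11.5, 8.9) col [  1. 216. 113.]
[303. 184.] 671 z [0.019 0.047 0.054] top (500.1, -187.1, 113.3, 65.3, -6.9) col [ 30.  10. 104.]
[354. 196.] 668 z [0.022 0.047 0.053] top (511.3, -9.5, 115.2, 64.0, -7.2) col [ 30.   9. 105.]
[210. 207.] 744 z [0.019 0.045 0.051] top (653.6, -465.7, 113.1, 67.4, -0.3) col [ 66. 168. 124.]
[438. 209.] 137 z [0.012 0.034 0
[... 1828 characters left out ...]
02 z [0.014 0.021 0.027] top (794.5, -22.1, 199.7, 28.6, -22.0) col [  1.  186.5 145. ]
[318. 238.] 985 z [0.018 0.046 0.053] top (512.5, -7.3, 110.8, 68.5, -6.1) col [30. 11. 90.]
[313. 330.] 221 z [0.013 0.041 0.046] top (498.8, 273.4, 43.6, 15.4, 31.9) col [ 30.  17. 148.]
tan [322. 221.] 4496 (499.4, -176.9, 564.6, 169.9, 82.8) 0.002149949434217896
tan [301. 335.] 3261 (523.3, 271.6, 167.0, 142.3, 21.9) 0.004350400807615161
dark [230. 128.] 630 (916.4, -548.2, 152.8, 145.7, -62.5) 0.0022155424976678445
dark [222. 338.] 1439 (718.9, 299.6, 140.9, 64.7, -25.1) 0.008204192395773318
red [212. 229.] 49 (836.9, -28.7, 86.8, 12.6, -12.0) 0.017277293415393653
t [0.55111977 0.3047342  0.00783026]
```

View pics/crop0.png

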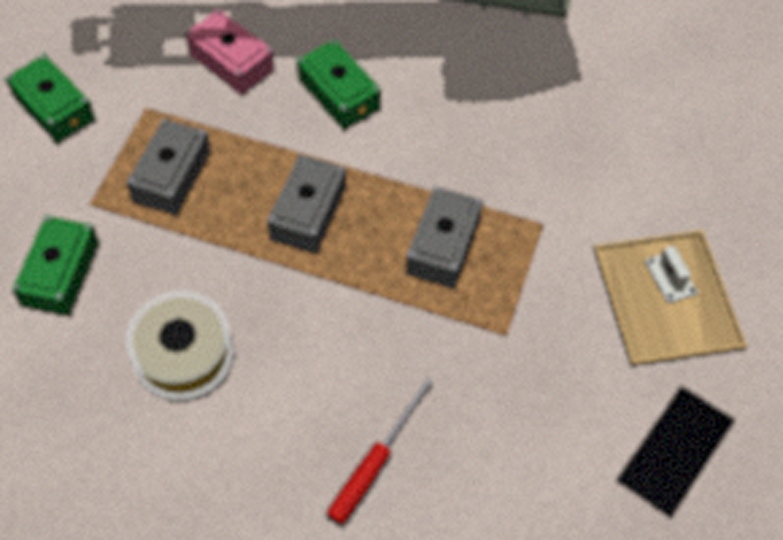

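View pics/crop1.png

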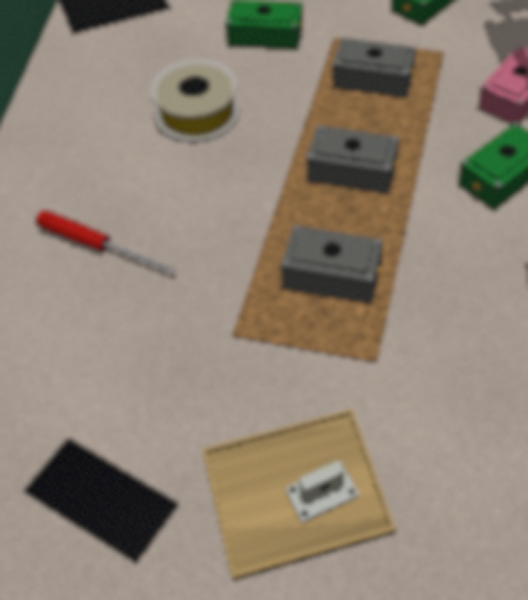

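Masks and depth from the two views agree to 2–3 mm, and every size matches the description:

| Item | x, y (mm) | Yaw (°) |
|---|---|---|
| Housing C | (512, -8) | about -7 |
| Housing B | (500, -186) | about -7 |
| Housing A | (483, -374) | about -7 |
| Tray | (523, 272) | 21.7 |
| Bracket | (498, 272) | 32 |

The bracket has to move first.

```bash
cat > go.py <<'E'
import sys, numpy as np
from scipy.spatial.transform import Rotation as R
from bench import status
def plan(x,y,z,phi):
    s=status.read_state(); M=np.array(s["orientation"]); p=np.array(s["tcp_pos"])*1000
    a=np.radians(phi); T=np.array([[0,-np.sin(a),np.cos(a)],[0,np.cos(a),np.sin(a)],[-1,0,0]])
    d=np.array([x,y,z])-p
    print("t",round(s["time"],2),"now",p.round(1),"width",round(s["grip_width"]*1000,1),"F",np.round(s["wrist_force"],1),"T",np.round(s["ft_torque"],3))
    print("turn first (tool):",R.from_matrix(M.T@T).as_rotvec(degrees=True).round(2),"then shift:",(T.T@d).round(1),"| shift in present axes:",(M.T@d).round(1),"len",np.linalg.norm(d).round())
if __name__=="__main__": plan(*map(float,sys.argv[1:]))
E
python3 go.py 498 272 120 -148.2
```

```text
t 0.15 now [ 230.5 -526.1  204.5] width 94.0 F [-0.8  0.3  0.1] T [-0.034  0.003  0.012]
turn first (tool): [-8.15 -0.02  0.1 ] then shift: [  84.5 -537.3 -647.9] | shift in present axes: [  85.8 -623.6 -565.2] len 846.0
```

```bash
python3 -m jog '[[[-8.2,0,0],[0,0,0],60],[[0,0,0],[2,-15,-18],60],[[0,0,0],[4.5,-29,-35],60],[[0,0,0],[4.5,-29,-35],60],[[0,0,0],[4.5,-29,-35],60],[[0,0,0],[4.5,-29,-35],60],[[0,0,0],[4.5,-29,-35],60],[[0,0,0],[4.5,-29,-35],60],[[0,0,0],[4.5,-29,-35],60],[[0,0,0],[4.5,-29,-35],60],[[0,0,0],[4.5,-29,-35],60],[[0,0,0],[4.5,-29,-35],60],[[0,0,0],[4.5,-29,-35],60],[[0,0,0],[4.5,-29,-35],60],[[0,0,0],[4.5,-29,-35],60],[[0,0,0],[4.5,-29,-35],60],[[0,0,0],[4.5,-29,-35],60],[[0,0,0],[4.5,-29,-35],60],[[0,0,0],[4.5,-29,-35],60],[[0,0,0],[4.5,-29,-35],60]]'; python3 go.py 498 272 16 -148.2
python3 - <<'E'
from bench import vision
import cv2,numpy as np
c=vision.camera_params("wrist");p,d=vision.get_image("wrist");cv2.imwrite("pics/w1.png",p[:,:,::-1]);np.save("pics/w1_d.npy",d);np.savez("pics/w1_c.npz",**c)
from h import *
W=cloud(d,c);hsv=cv2.cvtColor(p,cv2.COLOR_RGB2HSV)
m=(d>0)&(W[...,2]>.03)&(W[...,2]<.05)&(np.hypot(W[...,0]-.5,W[...,1]-.27)<.1)
for mm,s,cc in comps(m,50): print("web",cc,s[4],rect(W[mm]),W[mm][:,2].max())
m=(d>0)&(W[...,2]<.02)&(hsv[...,0]>12)&(hsv[...,0]<28)&(hsv[...,1]>70)
for mm,s,cc in comps(m,500): print("tan",cc,s[4],rect(W[mm]),np.median(W[mm][:,2]))
E
```

```text
time: 2.15
tcp_pos: [0.4977, 0.2733, 0.1219]
orientation: [[-0.0, 0.528, -0.849], [-0.0, -0.849, -0.528], [-1.0, 0.0, 0.001]]
wrist_force: [0.2, -0.8, 1.2]
grip_width: 0.0564
t 2.15 now [497.7 273.3 121.9] width 56.4 F [ 0.2 -0.8  1.2] T [-0.06  -0.045  0.007]
turn first (tool): [ 0.08  0.03 -0.  ] then shift: [105.9   1.2   0.4] | shift in present axes: [105.9   1.2   0.4] len 106.0
web [317.03243243 207.92972973] 1110 (498.6, 273.6, 43.4, 13.7, 31.8) 0.04555303463230754
tan [337.30100962 154.29592742] 29318 (524.9, 273.4, 166.9, 142.3, 21.9) 0.0037192091987283756
tan [565.43464181 255.53336605] 10190 (550.9, 42.2, 126.1, 115.3, -7.2) 0.0016375129389773443
```

View pics/w1.png

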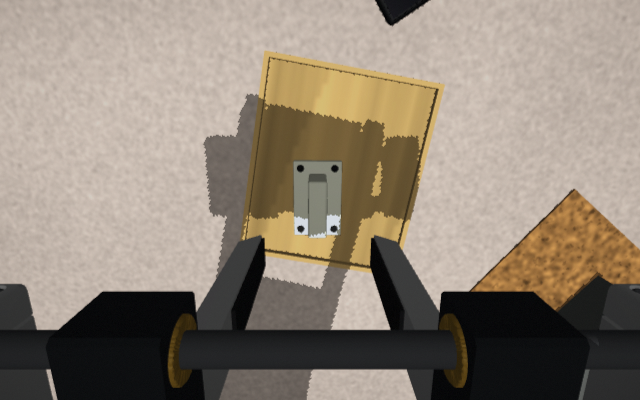

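The wrist view shows the bracket web at (317,208), lined up between the fingers, with the tray around it. Its position (498.6, 273.6) and yaw 31.8° match the overview. Lowering and gripping.

```bash
python3 -m jog '[[[0,0,0],[12,0,0],60],[[0,0,0],[30,0,0],60],[[0,0,0],[35,0,0],60],[[0,0,0],[22,0,0],50],[[0,0,0],[7,0,0],40],[[0,0,0],[0,0,0],0],[[0,0,0],[0,0,0],0],[[0,0,0],[0,0,0],0],[[0,0,0],[0,0,0],0]]' 25; python3 go.py 690 85 12 -148.2
```

```text
time: 3.1
tcp_pos: [0.499, 0.2718, 0.0181]
orientation: [[0.003, 0.528, -0.849], [0.001, -0.849, -0.528], [-1.0, 0.001, -0.003]]
wrist_force: [0.0, -0.2, 4.6]
grip_width: 0.0139
t 3.1 now [499.  271.8  18.1] width 13.9 F [ 0.  -0.2  4.6] T [0.037 0.005 0.02 ]
turn first (tool): [ 0.05 -0.18 -0.03] then shift: [  6.1 259.4 -63.8] | shift in present axes: [  6.5 259.5 -63.6] len 267.0
```

```bash
python3 -m jog '[[[0,0,0],[-15,0,0],0],[[0,0,0],[-25,0,0],0],[[0,0,0],[-10,30,-7],0],[[0,0,0],[0,40,-10],0],[[0,0,0],[0,45,-11],0],[[0,0,0],[0,45,-11],0],[[0,0,0],[0,45,-11],0],[[0,0,0],[0,35,-9],0],[[0,0,0],[10,19,-5],0],[[0,0,0],[20,0,0],0],[[0,0,0],[12,0,0],0],[[0,0,0],[0,0,0],0]]'; python3 go.py 690 85 14 -148.2
```

```text
time: 4.3
tcp_pos: [0.6864, 0.0854, 0.0223]
orientation: [[-0.005, 0.528, -0.849], [0.0, -0.849, -0.528], [-1.0, -0.003, 0.004]]
wrist_force: [-0.2, 0.6, -1.1]
grip_width: 0.0135
t 4.3 now [686.4  85.4  22.3] width 13.5 F [-0.2  0.6 -1.1] T [0.041 0.044 0.017]
turn first (tool): [0.07 0.25 0.16] then shift: [ 8.3  2.3 -2.9] | shift in present axes: [ 8.3  2.3 -2.9] len 9.0
```

```bash
python3 -m jog '[[[0,0,0],[4,0,0],0],[[0,0,0],[3,0,0],0],[[0,0,0],[0,0,0],0]]'; python3 go.py 690 85 14 -148.2
```

```text
time: 4.6
tcp_pos: [0.6887, 0.0857, 0.0179]
orientation: [[0.0, 0.528, -0.849], [-0.0, -0.849, -0.528], [-1.0, 0.0, -0.0]]
wrist_force: [-0.9, -0.5, -1.1]
grip_width: 0.0138
t 4.6 now [688.7  85.7  17.9] width 13.8 F [-0.9 -0.5 -1.1] T [-0.011 -0.049 -0.028]
turn first (tool): [ 0.09 -0.02 -0.01] then shift: [ 3.9  1.3 -0.7] | shift in present axes: [ 3.9  1.3 -0.7] len 4.0
```

```bash
python3 -m jog '[[[0,0,0],[2,0,0],0],[[0,0,0],[1.5,0,0],0],[[0,0,0],[0,0,0],0]]'; python3 go.py 690 85 14 -148.2
```

```text
time: 4.9
tcp_pos: [0.689, 0.0852, 0.0143]
orientation: [[0.001, 0.528, -0.849], [0.0, -0.849, -0.528], [-1.0, 0.0, -0.001]]
wrist_force: [0.4, -0.1, -0.3]
grip_width: 0.0139
t 4.9 now [689.   85.2  14.3] width 13.9 F [ 0.4 -0.1 -0.3] T [ 0.009 -0.06   0.012]
turn first (tool): [ 0.06 -0.03 -0.02] then shift: [ 0.3  0.7 -0.7] | shift in present axes: [ 0.3  0.7 -0.7] len 1.0
```

```bash
python3 -m jog '[[[0,0,0],[1.5,0,0],0],[[0,0,0],[1,0,0],0],[[0,0,0],[0,0,0],0]]'; python3 go.py 690 85 14 -148.2
```

```text
time: 5.2
tcp_pos: [0.689, 0.0852, 0.0142]
orientation: [[0.0, 0.528, -0.849], [-0.0, -0.849, -0.528], [-1.0, 0.0, -0.0]]
wrist_force: [-4.6, -0.9, 10.3]
grip_width: 0.0134
t 5.2 now [689.   85.2  14.2] width 13.4 F [-4.6 -0.9 10.3] T [0.04  0.908 0.008]
turn first (tool): [ 0.05 -0.01 -0.01] then shift: [ 0.2  0.7 -0.7] | shift in present axes: [ 0.2  0.7 -0.7] len 1.0
```

```bash
python3 -m jog '[[[0,0,0],[0,0,0],50],[[0,0,0],[-1,0,0],50],[[0,0,0],[-10,0,0],60],[[0,0,0],[-30,0,0],100],[[7.8,0,0],[-30,0,0],100],[[7.8,0,0],[-20,0,0],100],[[7.8,0,0],[0,0,0],100],[[7.8,0,0],[0,0,0],100],[[7.6,0,0],[0,0,0],100]]'; python3 go.py 513 -8 100 173
```

```text
time: 6.1
tcp_pos: [0.689, 0.0851, 0.1033]
orientation: [[0.001, -0.126, -0.992], [-0.0, -0.992, 0.126], [-1.0, -0.0, -0.001]]
wrist_force: [-0.6, 0.3, -0.2]
grip_width: 0.0823
t 6.1 now [689.   85.1 103.3] width 82.3 F [-0.6  0.3 -0.2] T [ 0.045  0.067 -0.015]
turn first (tool): [-0.27 -0.05  0.01] then shift: [  3.3 113.9 163.4] | shift in present axes: [  3.2 114.7 162.8] len 199.0
```

```bash
python3 -m jog '[[[0,0,0],[0,15,20],100],[[0,0,0],[0,24,35],100],[[0,0,0],[0,28,40],100],[[0,0,0],[0,28,40],100],[[0,0,0],[3,20,28],100],[[0,0,0],[0,0,0],100]]'; python3 go.py 513 -8 15 173
python3 - <<'E'
from bench import vision
import cv2,numpy as np
c=vision.camera_params("wrist");p,d=vision.get_image("wrist");cv2.imwrite("pics/w2.png",p[:,:,::-1])
from h import *
W=cloud(d,c)
m=(d>0)&(W[...,2]>.038)&(W[...,2]<.058)&(np.hypot(W[...,0]-.512,W[...,1]+.008)<.09)
for mm,s,cc in comps(m,200): print("lid",cc,s[4],rect(W[mm]),np.median(W[mm][:,2]))
E
```

```text
time: 6.7
tcp_pos: [0.5082, -0.0102, 0.0985]
orientation: [[-0.005, -0.123, -0.992], [0.0, -0.992, 0.123], [-1.0, 0.0, 0.005]]
wrist_force: [0.2, 0.3, -1.3]
grip_width: 0.0939
t 6.7 now [508.2 -10.2  98.5] width 93.9 F [ 0.2  0.3 -1.3] T [0.03  0.019 0.   ]
turn first (tool): [-0.09  0.29 -0.02] then shift: [83.5 -2.8 -4.5] | shift in present axes: [83.4 -2.8 -4.9] len 84.0
lid [311.91041065 210.38846697] 14879 (511.3, -7.0, 111.2, 64.7, -7.0) 0.04882753462948393
```

View pics/w2.png

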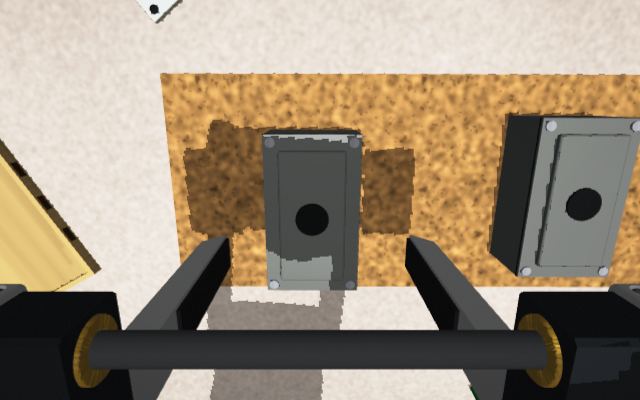

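The wrist view shows grey housing C centred between the fingers, lid up, measured at (511.3, -7.0) and yaw -7.0°. Shifting 2.5 mm, then down to grip.

```bash
python3 -m jog '[[[0,0,0],[15,-2.5,0],100],[[0,0,0],[30,0,0],100],[[0,0,0],[25,0,0],100],[[0,0,0],[12,0,0],100],[[0,0,0],[0,0,0],100],[[0,0,0],[0,0,0],0],[[0,0,0],[0,0,0],0],[[0,0,0],[0,0,0],0]]' 60; python3 go.py 513 -8 75 173
```

```text
time: 7.55
tcp_pos: [0.5147, -0.007, 0.0188]
orientation: [[0.003, -0.121, -0.993], [-0.0, -0.993, 0.121], [-1.0, 0.0, -0.003]]
wrist_force: [-0.6, 0.5, 0.5]
grip_width: 0.0734
t 7.55 now [514.7  -7.   18.8] width 73.4 F [-0.6  0.5  0.5] T [0.033 0.029 0.018]
turn first (tool): [ 0.06 -0.16 -0.01] then shift: [-56.2   1.3   1.6] | shift in present axes: [-56.2   1.3   1.4] len 56.0
```

```bash
python3 -m jog '[[[0,0,0],[2.5,0,2.5],75],[[0,0,0],[0,0,0],0],[[0,0,0],[0,0,0],0],[[0,0,0],[0,0,0],0],[[0,0,0],[0,0,0],0]]' 60; python3 go.py 513 -8 75 173
```

```text
time: 8.05
tcp_pos: [0.5105, -0.0065, 0.015]
orientation: [[-0.001, -0.121, -0.993], [-0.0, -0.993, 0.121], [-1.0, 0.0, 0.001]]
wrist_force: [-1.8, -0.8, 2.5]
grip_width: 0.0633
t 8.05 now [510.5  -6.5  15. ] width 63.3 F [-1.8 -0.8  2.5] T [-0.075  0.318  0.028]
turn first (tool): [ 0.06  0.05 -0.01] then shift: [-60.    1.2  -2.7] | shift in present axes: [-60.    1.2  -2.6] len 60.0
```

```bash
python3 -m jog '[[[0,0,0],[-15,0,0],0],[[0,0,0],[-30,0,0],0],[[0,0,0],[-30,0,0],0],[[0,7,0],[0,0,0],0],[[0,7,0],[0,0,0],0],[[0,6,0],[0,0,0],0],[[0,0,0],[0,0,0],0],[[0,0,0],[0,0,0],0],[[0,0,0],[0,0,0],0],[[0,0,0],[0,0,0],0],[[0,0,0],[0,0,0],0],[[0,-2.5,0],[0,0,0],0],[[0,-2.5,0],[0,0,0],0],[[0,-2.5,0],[0,0,0],0],[[0,-2.5,0],[0,0,0],0],[[0,-2.5,0],[0,0,0],0],[[0,-2.5,0],[0,0,0],0],[[0,-2.5,0],[0,0,0],0],[[0,-2.5,0],[0,0,0],0]]';python3 -m jog '[[[0,0,0],[0,0,0],0],[[0,0,0],[0,0,0],0]]'; python3 go.py 513 -8 75 173;python3 -m jog '[[[0,0,0],[0,0,0],0]]';python3 go.py 513 -8 75 173
```

```text
time: 9.95
tcp_pos: [0.5122, -0.0067, 0.0902]
orientation: [[-0.0, -0.121, -0.993], [-0.0, -0.993, 0.121], [-1.0, 0.0, 0.0]]
wrist_force: [0.3, 0.1, -3.6]
grip_width: 0.0638
time: 10.15
tcp_pos: [0.5116, -0.0066, 0.0898]
orientation: [[0.001, -0.121, -0.993], [-0.0, -0.993, 0.121], [-1.0, 0.0, -0.001]]
wrist_force: [-0.6, -0.4, -4.3]
grip_width: 0.0637
t 10.15 now [511.6  -6.6  89.8] width 63.7 F [-0.6 -0.4 -4.3] T [ 0.098  0.031 -0.019]
turn first (tool): [ 0.05 -0.06 -0.  ] then shift: [14.8  1.2 -1.6] | shift in present axes: [14.8  1.2 -1.6] len 15.0
time: 10.25
tcp_pos: [0.5106, -0.0064, 0.0897]
orientation: [[0.0, -0.121, -0.993], [0.0, -0.993, 0.121], [-1.0, -0.0, -0.0]]
wrist_force: [-0.2, -0.4, -4.4]
grip_width: 0.0634
t 10.25 now [510.6  -6.4  89.7] width 63.4 F [-0.2 -0.4 -4.4] T [0.047 0.018 0.019]
turn first (tool): [ 0.05 -0.    0.01] then shift: [14.7  1.3 -2.6] | shift in present axes: [14.7  1.3 -2.6] len 15.0
```

```bash
python3 -m jog '[[[0,-7,0],[0,0,0],0],[[0,-7,0],[0,0,0],0],[[0,-6,0],[0,0,0],0],[[0,0,0],[0,0,0],0],[[0,0,0],[0,0,0],0],[[0,0,0],[0,0,0],0],[[0,0,0],[0,0,0],0],[[0,0,0],[0,0,0],0],[[0,2.5,0],[0,0,0],0],[[0,2.5,0],[0,0,0],0],[[0,2.5,0],[0,0,0],0],[[0,2.5,0],[0,0,0],0],[[0,2.5,0],[0,0,0],0],[[0,2.5,0],[0,0,0],0],[[0,2.5,0],[0,0,0],0],[[0,2.5,0],[0,0,0],0],[[0,0,0],[0,0,0],0],[[0,0,0],[0,0,0],0]]'; python3 go.py 513 -8 75 173;python3 -m jog '[[[0,0,0],[0,0,0],0]]';python3 go.py 513 -8 75 173
```

```text
time: 12.05
tcp_pos: [0.5104, -0.0064, 0.0904]
orientation: [[-0.0, -0.121, -0.993], [-0.0, -0.993, 0.121], [-1.0, 0.0, 0.0]]
wrist_force: [0.3, 0.2, -4.3]
grip_width: 0.0634
t 12.05 now [510.4  -6.4  90.4] width 63.4 F [ 0.3  0.2 -4.3] T [-0.009  0.017  0.005]
turn first (tool): [ 0.05  0.02 -0.  ] then shift: [15.4  1.3 -2.8] | shift in present axes: [15.4  1.3 -2.8] len 16.0
time: 12.15
tcp_pos: [0.5112, -0.0066, 0.0903]
orientation: [[0.0, -0.121, -0.993], [-0.0, -0.993, 0.121], [-1.0, 0.0, -0.0]]
wrist_force: [-0.7, 0.5, -3.4]
grip_width: 0.0635
t 12.15 now [511.2  -6.6  90.3] width 63.5 F [-0.7  0.5 -3.4] T [0.04  0.009 0.008]
turn first (tool): [ 0.05 -0.01 -0.  ] then shift: [15.3  1.2 -2. ] | shift in present axes: [15.3  1.2 -2. ] len 15.0
```

```bash
cat > tq.py <<'E'
from bench import status,vision
import numpy as np
L=[]
for i in range(8):
    s=status.read_state(); M=np.array(s["orientation"]); L.append(M.T@np.array(s["ft_torque"])); vision.get_image("side")
L=np.array(L); print("t",round(s["time"],2),"tool-y moment mean",L[:,1].mean().round(4),"sd",L[:,1].std().round(3),"all mean",L.mean(0).round(3))
E
python3 tq.py
python3 -m jog '[[[0,7,0],[0,0,0],0],[[0,7,0],[0,0,0],0],[[0,6,0],[0,0,0],0],[[0,0,0],[0,0,0],0],[[0,0,0],[0,0,0],0],[[0,0,0],[0,0,0],0],[[0,0,0],[0,0,0],0],[[0,0,0],[0,0,0],0],[[0,-2.5,0],[0,0,0],0],[[0,-2.5,0],[0,0,0],0],[[0,-2.5,0],[0,0,0],0],[[0,-2.5,0],[0,0,0],0],[[0,-2.5,0],[0,0,0],0],[[0,-2.5,0],[0,0,0],0],[[0,-2.5,0],[0,0,0],0],[[0,-2.5,0],[0,0,0],0],[[0,0,0],[0,0,0],0],[[0,0,0],[0,0,0],0]]';python3 tq.py; python3 go.py 511 -7 15 173
```

```text
t 12.5 tool-y moment mean -0.0179 sd 0.033 all mean [-0.011 -0.018 -0.031]
time: 14.35
tcp_pos: [0.5116, -0.0066, 0.0898]
orientation: [[0.001, -0.121, -0.993], [-0.0, -0.993, 0.121], [-1.0, 0.0, -0.001]]
wrist_force: [0.3, -0.1, -3.3]
grip_width: 0.0636
t 14.7 tool-y moment mean -0.0397 sd 0.023 all mean [-0.004 -0.04  -0.028]
t 14.75 now [510.7  -6.4  90. ] width 63.4 F [ 1.3  0.2 -4. ] T [ 0.048 -0.006 -0.044]
turn first (tool): [ 0.05 -0.01  0.  ] then shift: [75.   0.5 -0.4] | shift in present axes: [75.   0.5 -0.4] len 75.0
```

C's moment difference between ends is 0.02 ± 0.015, against the 0.11 expected for the ball, so C is quiet. I'll put it back where it stood and go to B.

```bash
python3 -m jog '[[[0,0,0],[15,0,0],0],[[0,0,0],[25,0,0],0],[[0,0,0],[20,0,0],0],[[0,0,0],[10,0,0],0],[[0,0,0],[3,0,0],0],[[0,0,0],[1.5,0,0],0],[[0,0,0],[0,0,0],0]]'; python3 go.py 511 -7 15 173
```

```text
time: 15.45
tcp_pos: [0.5118, -0.0067, 0.0163]
orientation: [[0.002, -0.121, -0.993], [-0.0, -0.993, 0.121], [-1.0, 0.0, -0.002]]
wrist_force: [0.1, -0.3, -3.5]
grip_width: 0.0638
t 15.45 now [511.8  -6.7  16.3] width 63.8 F [ 0.1 -0.3 -3.5] T [0.072 0.032 0.029]
turn first (tool): [ 0.05 -0.1  -0.01] then shift: [1.3 0.4 0.7] | shift in present axes: [1.3 0.4 0.8] len 2.0
```

```bash
python3 -m jog '[[[0,0,0],[1,0,0],0],[[0,0,0],[0.5,0,0],0]]'; python3 go.py 511 -7 15 173
```

```text
time: 15.65
tcp_pos: [0.5119, -0.0067, 0.015]
orientation: [[0.002, -0.121, -0.993], [-0.0, -0.993, 0.121], [-1.0, 0.0, -0.002]]
wrist_force: [-0.7, 0.6, 1.7]
grip_width: 0.0633
t 15.65 now [511.9  -6.7  15. ] width 63.3 F [-0.7  0.6  1.7] T [0.084 0.32  0.058]
turn first (tool): [ 0.05 -0.12 -0.01] then shift: [0.  0.4 0.9] | shift in present axes: [0.  0.4 0.9] len 1.0
```

```bash
python3 -m jog '[[[0,0,0],[0,0,0],100],[[0,0,0],[0,0,0],100],[[0,0,0],[0,0,0],100],[[0,0,0],[-20,0,0],100],[[0,0,0],[-30,0,0],100],[[0,0,0],[-20,10,-1],100],[[0,0,0],[-5,30,-2],100],[[0,0,0],[0,40,-3],100],[[0,0,0],[0,40,-3],100],[[0,0,0],[0,35,-2],100],[[0,0,0],[0,24,0],100],[[0,0,0],[0,0,0],100]]'; python3 go.py 501 -186 15 173
python3 - <<'E'
from bench import vision
import cv2,numpy as np
c=vision.camera_params("wrist");p,d=vision.get_image("wrist");cv2.imwrite("pics/w3.png",p[:,:,::-1])
from h import *
W=cloud(d,c)
m=(d>0)&(W[...,2]>.038)&(W[...,2]<.058)
for mm,s,cc in comps(m,200): print("lid",cc,s[4],rect(W[mm]),np.median(W[mm][:,2]))
E
python3 go.py 501 -186 15 173
```

```text
time: 16.85
tcp_pos: [0.5003, -0.1886, 0.0895]
orientation: [[0.001, -0.125, -0.992], [-0.001, -0.992, 0.125], [-1.0, 0.001, -0.001]]
wrist_force: [0.7, -0.1, -0.1]
grip_width: 0.0935
t 16.85 now [ 500.3 -188.6   89.5] width 93.5 F [ 0.7 -0.1 -0.1] T [ 0.063 -0.012  0.018]
turn first (tool): [-0.18 -0.08 -0.07] then shift: [74.5 -2.7 -0.4] | shift in present axes: [74.4 -2.8 -0.3] len 75.0
lid [592.07463813 213.52877821] 14577 (483.4, -372.6, 110.0, 66.3, -7.1) 0.04899744052532773
lid [310.90278571 220.37045498] 15759 (499.8, -184.4, 110.9, 64.5, -7.2) 0.04883178122181895
lid [ 47.72966047 225.37227739] 12488 (520.9, -8.7, 95.5, 66.2, -8.4) 0.04890061152580476
t 16.9 now [ 500.1 -186.7   89.2] width 94.0 F [ 0.6 -0.4 -0.1] T [ 0.061  0.025 -0.01 ]
turn first (tool): [-0.11 -0.03  0.01] then shift: [74.2 -0.8 -0.8] | shift in present axes: [74.2 -0.8 -0.8] len 74.0
```

View pics/w3.png

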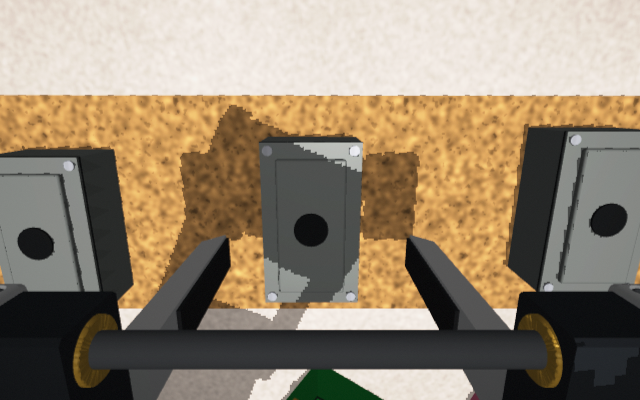

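The view shows B centred between the fingers, with C standing at left and A at right; B is at (499.8, -184.4). Gripping B.

```bash
python3 -m jog '[[[0,0,0],[15,-2,0],100],[[0,0,0],[30,0,0],100],[[0,0,0],[20,0,0],90],[[0,0,0],[7,0,0],85],[[0,0,0],[2,0,0],80],[[0,0,0],[0,0,0],0],[[0,0,0],[0,0,0],0],[[0,0,0],[0,0,0],0],[[0,0,0],[0,0,0],0]]' 60; python3 go.py 500 -184.5 15 173
```

```text
time: 17.8
tcp_pos: [0.5015, -0.1839, 0.0161]
orientation: [[0.002, -0.121, -0.993], [-0.001, -0.993, 0.121], [-1.0, 0.001, -0.002]]
wrist_force: [0.6, -0.0, 2.3]
grip_width: 0.0636
t 17.8 now [ 501.5 -183.9   16.1] width 63.6 F [ 0.6 -0.   2.3] T [ 0.248 -0.126  0.094]
turn first (tool): [ 0.05 -0.14 -0.03] then shift: [1.1 0.8 1.4] | shift in present axes: [1.1 0.8 1.4] len 2.0
```

```bash
python3 -m jog '[[[0,0,0],[-15,0,0],0],[[0,0,0],[-30,0,0],0],[[0,0,0],[-30,0,0],0],[[0,7,0],[0,0,0],0],[[0,7,0],[0,0,0],0],[[0,6,0],[0,0,0],0],[[0,0,0],[0,0,0],0],[[0,0,0],[0,0,0],0],[[0,0,0],[0,0,0],0],[[0,0,0],[0,0,0],0],[[0,0,0],[0,0,0],0],[[0,-2.5,0],[0,0,0],0],[[0,-2.5,0],[0,0,0],0],[[0,-2.5,0],[0,0,0],0],[[0,-2.5,0],[0,0,0],0],[[0,-2.5,0],[0,0,0],0],[[0,-2.5,0],[0,0,0],0],[[0,-2.5,0],[0,0,0],0],[[0,-2.5,0],[0,0,0],0]]';python3 -m jog '[[[0,0,0],[0,0,0],0],[[0,0,0],[0,0,0],0]]'; python3 tq.py
python3 -m jog '[[[0,-7,0],[0,0,0],0],[[0,-7,0],[0,0,0],0],[[0,-6,0],[0,0,0],0],[[0,0,0],[0,0,0],0],[[0,0,0],[0,0,0],0],[[0,0,0],[0,0,0],0],[[0,0,0],[0,0,0],0],[[0,0,0],[0,0,0],0],[[0,2.5,0],[0,0,0],0],[[0,2.5,0],[0,0,0],0],[[0,2.5,0],[0,0,0],0],[[0,2.5,0],[0,0,0],0],[[0,2.5,0],[0,0,0],0],[[0,2.5,0],[0,0,0],0],[[0,2.5,0],[0,0,0],0],[[0,2.5,0],[0,0,0],0],[[0,0,0],[0,0,0],0],[[0,0,0],[0,0,0],0]]'; python3 tq.py; python3 go.py 500 -184.5 15 173
```

```text
time: 19.7
tcp_pos: [0.5016, -0.1838, 0.0902]
orientation: [[-0.001, -0.121, -0.993], [-0.0, -0.993, 0.121], [-1.0, 0.0, 0.0]]
wrist_force: [-0.4, 0.3, -4.9]
grip_width: 0.0636
time: 19.9
tcp_pos: [0.5011, -0.1835, 0.0898]
orientation: [[0.001, -0.121, -0.993], [-0.0, -0.993, 0.121], [-1.0, -0.0, -0.001]]
wrist_force: [0.3, 0.4, -3.7]
grip_width: 0.0638
t 20.25 tool-y moment mean 0.0277 sd 0.034 all mean [-0.008  0.028 -0.02 ]
time: 22.1
tcp_pos: [0.4999, -0.1835, 0.0905]
orientation: [[-0.0, -0.121, -0.993], [-0.0, -0.993, 0.121], [-1.0, 0.0, 0.0]]
wrist_force: [-0.6, 0.3, -4.2]
grip_width: 0.0633
t 22.45 tool-y moment mean -0.0594 sd 0.032 all mean [-0.012 -0.059 -0.052]
t 22.5 now [ 500.5 -183.5   89.8] width 63.5 F [ 0.3  0.  -3.9] T [-0.012  0.054 -0.029]
turn first (tool): [0.06 0.02 0.01] then shift: [74.8  1.1  0.4] | shift in present axes: [74.8  1.1  0.3] len 75.0
```

B's moment differs by 0.087 between ends, near the 0.11 expected. I'll repeat the tilts to confirm before acting.

```bash
python3 -m jog '[[[0,7,0],[0,0,0],0],[[0,7,0],[0,0,0],0],[[0,6,0],[0,0,0],0],[[0,0,0],[0,0,0],0],[[0,0,0],[0,0,0],0],[[0,0,0],[0,0,0],0],[[0,0,0],[0,0,0],0],[[0,0,0],[0,0,0],0],[[0,-2,0],[0,0,0],0],[[0,-2,0],[0,0,0],0],[[0,-2,0],[0,0,0],0],[[0,-2,0],[0,0,0],0],[[0,-2,0],[0,0,0],0],[[0,-2,0],[0,0,0],0],[[0,-2,0],[0,0,0],0],[[0,-2,0],[0,0,0],0],[[0,-2,0],[0,0,0],0],[[0,-2,0],[0,0,0],0],[[0,0,0],[0,0,0],0],[[0,0,0],[0,0,0],0]]' | head -1;python3 tq.py
python3 -m jog '[[[0,-7,0],[0,0,0],0],[[0,-7,0],[0,0,0],0],[[0,-6,0],[0,0,0],0],[[0,0,0],[0,0,0],0],[[0,0,0],[0,0,0],0],[[0,0,0],[0,0,0],0],[[0,0,0],[0,0,0],0],[[0,0,0],[0,0,0],0],[[0,2,0],[0,0,0],0],[[0,2,0],[0,0,0],0],[[0,2,0],[0,0,0],0],[[0,2,0],[0,0,0],0],[[0,2,0],[0,0,0],0],[[0,2,0],[0,0,0],0],[[0,2,0],[0,0,0],0],[[0,2,0],[0,0,0],0],[[0,2,0],[0,0,0],0],[[0,2,0],[0,0,0],0],[[0,0,0],[0,0,0],0],[[0,0,0],[0,0,0],0]]'|head -1; python3 tq.py; python3 go.py 500 -184.5 15 173
```

```text
time: 24.5
t 24.85 tool-y moment mean 0.0172 sd 0.027 all mean [-0.008  0.017 -0.057]
time: 26.9
t 27.25 tool-y moment mean -0.0599 sd 0.021 all mean [ 0.004 -0.06  -0.057]
t 27.3 now [ 500.5 -183.5   89.8] width 64.0 F [ 0.6 -0.2 -4.6] T [0.093 0.118 0.014]
turn first (tool): [0.06 0.02 0.  ] then shift: [74.8  1.1  0.3] | shift in present axes: [74.8  1.1  0.3] len 75.0
```

```bash
python3 -m jog '[[[0,0,0],[0,0,35],0],[[0,0,0],[0,0,45],0],[[0,0,0],[0,0,-35],0],[[0,0,0],[0,0,-45],0],[[0,0,0],[0,0,35],0],[[0,0,0],[0,0,45],0],[[0,0,0],[0,0,-35],0],[[0,0,0],[0,0,-45],0],[[0,0,0],[0,0,35],0],[[0,0,0],[0,0,45],0],[[0,0,0],[0,0,-35],0],[[0,0,0],[0,0,-45],0],[[0,0,0],[0,0,0],0]]'
python3 -m jog '[[[0,7,0],[0,0,0],0],[[0,7,0],[0,0,0],0],[[0,6,0],[0,0,0],0],[[0,0,0],[0,0,0],0],[[0,0,0],[0,0,0],0],[[0,0,0],[0,0,0],0],[[0,0,0],[0,0,0],0],[[0,0,0],[0,0,0],0],[[0,0,0],[0,0,0],0],[[0,-2,0],[0,0,0],0],[[0,-2,0],[0,0,0],0],[[0,-2,0],[0,0,0],0],[[0,-2,0],[0,0,0],0],[[0,-2,0],[0,0,0],0],[[0,-2,0],[0,0,0],0],[[0,-2,0],[0,0,0],0],[[0,-2,0],[0,0,0],0],[[0,-2,0],[0,0,0],0],[[0,-2,0],[0,0,0],0],[[0,0,0],[0,0,0],0]]' | head -1;python3 tq.py;  python3 go.py 500 -184.5 15 173
python3 - <<'E'
import cv2
from bench import vision
p,d=vision.get_image("side");cv2.imwrite("pics/s3.png",cv2.resize(p[100:350,200:450,::-1],None,fx=2.2,fy=2.2))
E
```

```text
time: 28.6
tcp_pos: [0.5047, -0.1847, 0.09]
orientation: [[0.005, -0.12, -0.993], [-0.002, -0.993, 0.12], [-1.0, 0.001, -0.005]]
wrist_force: [0.6, -0.8, -3.6]
grip_width: 0.0635
time: 30.6
t 30.95 tool-y moment mean 0.0268 sd 0.025 all mean [-0.006  0.027 -0.047]
t 31.0 now [ 500.1 -183.5   90. ] width 63.4 F [ 0.1 -0.7 -3.8] T [ 0.045 -0.005 -0.011]
turn first (tool): [ 0.04 -0.01  0.  ] then shift: [75.  1. -0.] | shift in present axes: [75.   1.1  0. ] len 75.0
```

View pics/s3.png

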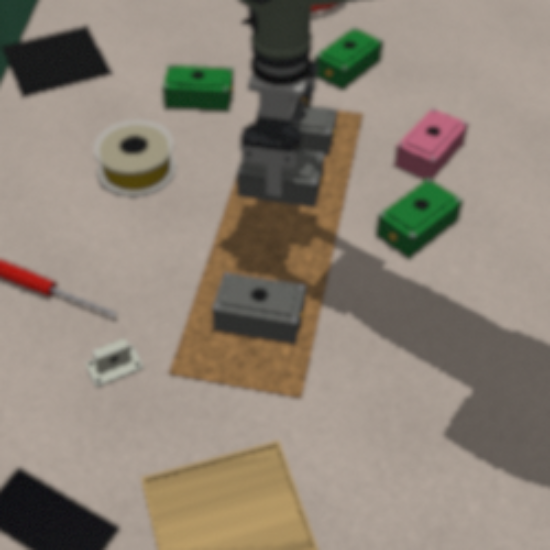

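The side view shows B held level, C standing on the mat, the tray empty and the bracket upright on the bare bench at (113,362). B gives +0.028/+0.017/+0.027 after one tilt and -0.059/-0.060 after the other, so B has the ball and has now been shaken. Carrying it to the tray.

```bash
python3 -m jog '[[[-7.2,0,0],[-10,0,0],0],[[-7.2,0,0],[-10,0,0],0],[[-7.2,0,0],[-10,0,0],0],[[-7.1,0,0],[0,0,0],0],[[0,0,0],[0,0,0],0]]'; python3 go.py 524 272.5 50 -158.3
```

```text
time: 31.55
tcp_pos: [0.5005, -0.1836, 0.1205]
orientation: [[0.001, 0.37, -0.929], [-0.0, -0.929, -0.37], [-1.0, 0.001, -0.001]]
wrist_force: [0.3, -0.1, -3.9]
grip_width: 0.0635
t 31.55 now [ 500.5 -183.6  120.5] width 63.5 F [ 0.3 -0.1 -3.9] T [-0.022 -0.079 -0.033]
turn first (tool): [ 0.03 -0.04 -0.04] then shift: [  70.5 -415.1 -190.4] | shift in present axes: [  70.3 -415.1 -190.6] len 462.0
```

```bash
python3 -m jog '[[[0,0,0],[0,-20,-9],0],[[0,0,0],[0,-36,-16.5],0],[[0,0,0],[0,-36,-16.5],0],[[0,0,0],[0,-36,-16.5],0],[[0,0,0],[0,-36,-16.5],0],[[0,0,0],[0,-36,-16.5],0],[[0,0,0],[0,-36,-16.5],0],[[0,0,0],[0,-36,-16.5],0],[[0,0,0],[0,-36,-16.5],0],[[0,0,0],[0,-36,-16.5],0],[[0,0,0],[0,-36,-16.5],0],[[0,0,0],[20,-25,-11.5],0],[[0,0,0],[25,-10,-5],0],[[0,0,0],[15,0,0],0],[[0,0,0],[0,0,0],0],[[0,0,0],[0,0,0],0]]'; python3 go.py 524 272.5 17 -158.3
python3 - <<'E'
import cv2,numpy as np
from bench import vision
p,d=vision.get_image("scene");cv2.imwrite("pics/s4.png",cv2.resize(p[120:300,320:520,::-1],None,fx=3.2,fy=3.2))
c=vision.camera_params("wrist");p,d=vision.get_image("wrist");cv2.imwrite("pics/w4.png",p[:,:,::-1])
from h import *
W=cloud(d,c);hsv=cv2.cvtColor(p,cv2.COLOR_RGB2HSV)
m=(d>0)&(W[...,2]<.02)&(hsv[...,0]>10)&(hsv[...,0]<30)&(hsv[...,1]>60)&(np.hypot(W[...,0]-.523,W[...,1]-.272)<.13)
print("tray",rect(W[m]))
E
```

```text
time: 33.15
tcp_pos: [0.5233, 0.2714, 0.0596]
orientation: [[-0.001, 0.369, -0.929], [-0.001, -0.929, -0.369], [-1.0, 0.0, 0.001]]
wrist_force: [0.6, -0.4, -3.3]
grip_width: 0.0638
t 33.15 now [523.3 271.4  59.6] width 63.8 F [ 0.6 -0.4 -3.3] T [ 0.035 -0.033 -0.048]
turn first (tool): [-0.05  0.08 -0.02] then shift: [42.6 -0.7 -1.1] | shift in present axes: [42.6 -0.8 -1.1] len 43.0
tray (524.9, 272.6, 166.5, 147.2, 21.9)
```

View pics/w4.png

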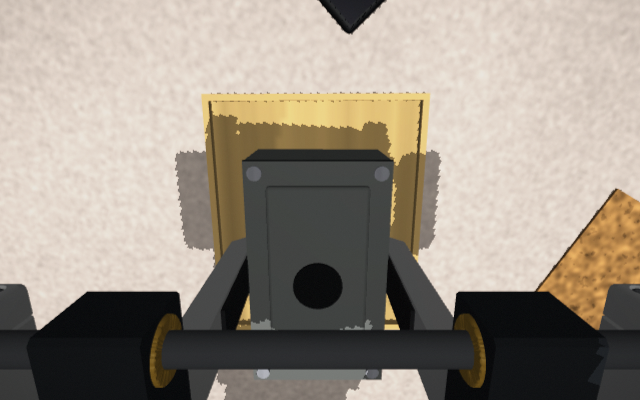

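View pics/s4.png

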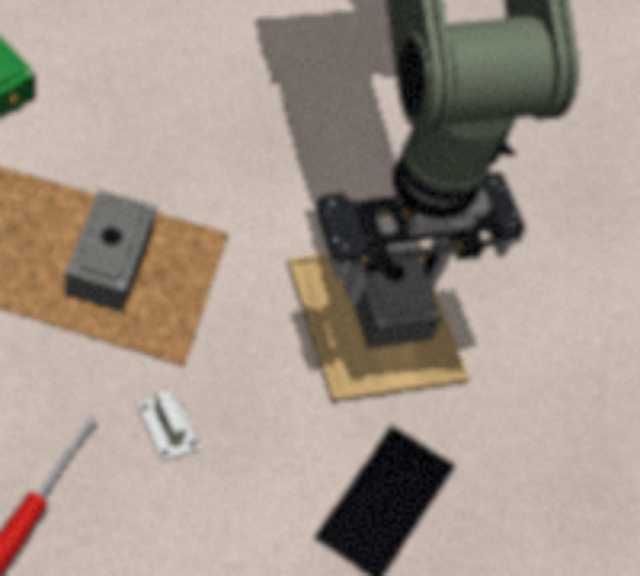

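The housing is held level and square over the tray (wrist view centre (318,240)). The tray measures (524.9, 272.6), so the TCP is about 1 mm off. Lowering.

```bash
python3 -m jog '[[[0,0,0],[12,0,-1],0],[[0,0,0],[16,0,0],0],[[0,0,0],[8,0,0],0],[[0,0,0],[3,0,0],0],[[0,0,0],[1.5,0,0],0],[[0,0,0],[0,0,0],0]]'; python3 go.py 524 272.5 17 -158.3
```

```text
time: 33.85
tcp_pos: [0.5246, 0.273, 0.0193]
orientation: [[0.0, 0.371, -0.929], [0.0, -0.929, -0.371], [-1.0, -0.0, -0.001]]
wrist_force: [0.3, -0.5, -3.7]
grip_width: 0.0638
t 33.85 now [524.6 273.   19.3] width 63.8 F [ 0.3 -0.5 -3.7] T [ 0.03  -0.09   0.004]
turn first (tool): [ 0.05 -0.03  0.  ] then shift: [2.3 0.3 0.8] | shift in present axes: [2.3 0.3 0.8] len 2.0
```

```bash
python3 -m jog '[[[0,0,0],[1,0,0],0],[[0,0,0],[0.5,0,0],0],[[0,0,0],[0,0,0],0]]'; python3 go.py 524 272.5 17 -158.3
```

```text
time: 34.15
tcp_pos: [0.5252, 0.2733, 0.0189]
orientation: [[0.002, 0.371, -0.929], [0.001, -0.929, -0.371], [-1.0, -0.0, -0.002]]
wrist_force: [-0.2, 0.2, 0.4]
grip_width: 0.0637
t 34.15 now [525.2 273.3  18.9] width 63.7 F [-0.2  0.2  0.4] T [-0.038  0.226  0.001]
turn first (tool): [ 0.06 -0.1   0.  ] then shift: [1.9 0.3 1.4] | shift in present axes: [1.9 0.3 1.4] len 2.0
```

```bash
python3 -m jog '[[[0,0,0],[0.5,0,0],0],[[0,0,0],[0,0,0],100],[[0,0,0],[0,0,0],100],[[0,0,0],[0,0,0],100],[[0,0,0],[0,0,0],100],[[0,0,0],[-10,0,0],100],[[0,0,0],[-25,0,0],100],[[0,0,0],[-40,0,0],100],[[0,0,0],[-40,0,0],100],[[0,0,0],[-30,0,40],100],[[0,0,0],[0,0,45],100],[[0,0,0],[0,0,20],100],[[0,0,0],[0,0,0],100],[[0,0,0],[0,0,0],100]]'
python3 - <<'E'
from bench import vision
from h import *
for n in("scene","side"):
    p,d=vision.get_image(n); cv2.imwrite(f"pics/{n}5.png",p[:,:,::-1]); c=vision.camera_params(n)
    W=cloud(d,c)
    m=(d>0)&(W[...,2]>.012)&(W[...,2]<.1)&(W[...,0]>.4)&(W[...,0]<.95)&(abs(W[...,1])<.45)
    for mm,s,cc in comps(m,40):
        P=W[mm];t=P[P[:,2]>np.percentile(P[:,2],90)-.012]
        print(n,cc.round(),s[4],rect(t),np.percentile(P[:,2],95).round(3))
    hsv=cv2.cvtColor(p,cv2.COLOR_RGB2HSV)
    m=(d>0)&(W[...,2]<.02)&(hsv[...,2]<50)&(W[...,0]>.2)&(W[...,0]<1)
    for mm,s,cc in comps(m,300): print("dark",cc.round(),rect(W[mm]))
E
```

```text
time: 35.55
tcp_pos: [0.4277, 0.2343, 0.1634]
orientation: [[0.002, 0.371, -0.929], [0.001, -0.929, -0.371], [-1.0, 0.0, -0.003]]
wrist_force: [0.1, 0.5, 0.3]
grip_width: 0.0938
scene [252. 170.] 663 (482.9, -375.5, 114.3, 67.2, -7.2) 0.053
scene [353. 197.] 671 (512.4, -9.4, 113.7, 64.8, -6.9) 0.054
scene [216. 208.] 282 (653.1, -440.8, 111.2, 18.2, 0.0) 0.05
scene [438. 215.] 808 (523.9, 269.8, 114.4, 67.6, 21.7) 0.055
scene [255. 235.] 1107 (725.9, -283.1, 119.6, 118.5, 40.7) 0.054
scene [372. 249.] 104 (688.4, 81.8, 45.1, 15.5, 30.4) 0.043
scene [322. 287.] 292 (828.7, -39.1, 123.6, 25.2, -20.4) 0.028
dark [107. 103.] (273.9, -1041.0, 190.9, 95.0, -21.4)
dark [155. 279.] (920.4, -550.3, 155.3, 155.0, -61.7)
dark [440. 277.] (721.5, 296.1, 142.1, 64.5, -25.2)
dark [ 43. 294.] (945.8, -1220.8, 58.3, 34.9, -26.8)
side [288. 142.] 327 (655.8, -438.1, 109.9, 23.3, -0.2) 0.048
side [320. 156.] 77 (533.3, -376.6, 66.3, 12.6, 85.7) 0.048
side [260. 169.] 876 (727.6, -280.4, 121.0, 119.2, 79.9) 0.053
side [214. 227.] 297 (793.8, -23.5, 199.1, 24.2, -19.7) 0.027
side [311. 239.] 663 (520.7, -7.7, 96.2, 67.7, -7.5) 0.052
side [250. 261.] 161 (689.3, 85.1, 43.7, 17.0, 30.5) 0.042
side [302. 329.] 1495 (524.4, 271.9, 110.3, 66.8, 21.6) 0.054
dark [225. 128.] (921.2, -549.3, 159.4, 152.0, -60.9)
dark [222. 338.] (718.7, 299.4, 138.9, 64.8, -25.2)
```

View pics/scene5.png

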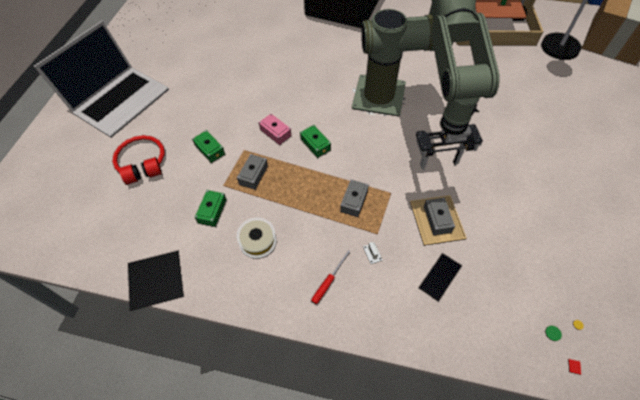

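View pics/side5.png

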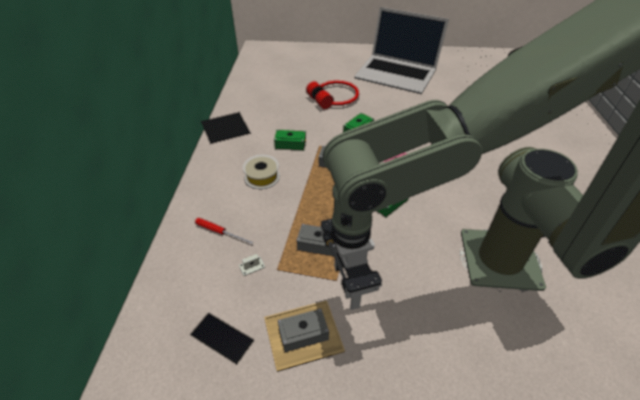

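The scene view shows the housing in the tray at (438,215), measured at (524, 271), flush at 21.7° and about 54 mm high. C is at (353,197) and A at (252,170), both on the mat; the bracket is upright on bare bench at (372,250). The phone, spool and screwdriver are where they began, and the gripper is clear.

```bash
python3 -c "
from bench import arm,status
print(arm.finish_job()); print(status.read_state()['time'])"
```

```text
the job is handed in; nothing more can be done
None
the job is handed in; nothing more can be done
```

I handed the job in with the clock at about 35.7 s. The middle housing is the one with the loose ball, and it now stands lid up in the middle of the tray.

**What I did:** I first moved the bracket out of the tray to bare bench at about (0.689, 0.085). I tilted the housing nearest the tray both ways, found it quiet and set it back on the mat. I then tilted the middle housing both ways, shook it to and fro along its length, and carried it to the tray. I did not pick up the third housing, since the ball was already found.

**How I identified it:** I compared the moment about the housing's y axis when level, after tilting each way:
- **Middle housing:** the moment repeated over five readings, at about +0.02 to +0.03 N m after one tilt and -0.06 N m after the other. That is a difference of about 0.085 N m, somewhat below the stated 0.11. I did not hear or see the knocks; the shift from end to end is my evidence that the ball moves.
- **Housing nearest the tray:** a difference of about 0.02 N m, within noise and of the opposite sign.

**Last checks:**
- The middle housing is within about 2 mm of the tray's centre and aligned with it.
- The other two housings stand lid up on the cork mat. The camera readings match their first positions to about 1–2 mm, apart from partly hidden side-view readings. The side view partly hid both, so the overview camera is the main evidence there.
- The phone, spool and screwdriver are unmoved, apart from one partial overview reading of the screwdriver that missed its shaft. The side view put it back in its first place.
- The gripper was open and clear of everything.

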